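Gauge the die block, then unlatch and hold up the hold-down tongue

ROBOT

A 6-joint arm with a two-finger parallel gripper is mounted at the origin on the work surface. World frame = base frame: x ahead of the robot, y to its left, z up, the work surface at z = 0. Lengths are in m, angles in degrees, forces in N, time in s.
With the tool pointing down it reaches from about 0.25 to 0.8 m from the base axis. Payload 8.5 kg.
Tool frame: the origin (TCP) lies between the finger pads; the fingertips stand ahead of it and the grasp point (between the pads) lies 6 mm ahead of it (ctrl.finger_overhang is the z of the fingertips in the tool frame, in m); z points along the fingers, y is the direction in which the jaws open and shut (so a half turn about z gives the same grasp; the last joint's range is limited). The gripper opens to 85 mm and grips with 20 to 120 N. Pads are 22 mm wide; open, the fingers measure 114 mm over their backs; the gripper's body (76 mm by 85 mm) begins 54 mm behind the grasp point. The pads swing forward as they close: fully open they stand 13 mm farther back than shut.
Start: joints at [64.916, 13.648, -0.773, 75.585, 0, 90], TCP at [0.223, 0.475, 0.256] pointing down, gripper open.
Joint ranges: [-152.45, 152.45], [-59.26, 108.67], [-65.41, 83.53], [-104.44, 129.93], [-82.83, 76.93], [-180, 180]. Speed limits (degrees/s): [127.2, 127.2, 159.86, 180, 180, 180].

INTERFACE

Orientations are given as [roll, pitch, yaw] about the fixed x, y, z axes, in that order (R = Rz(yaw) Ry(pitch) Rx(roll)).
In Python, from cell import ctrl gives the robot as it stands.
- The arm moves only by the tool apply_moves, never from a script. Its argument "increments" is a list of rows, each an object of numbers: "rx", "ry", "rz": the turn, a rotation vector about the tool's x, y, z in degrees; "tx", "ty", "tz": the shift along the tool's x, y, z in m; "grip": the opening, from -1 (shut) to 1 (fully open). A call has 1 to 20 rows; each row shifts and turns the pose as measured when the row begins, along the tool's axes as they then stand; what a row does not reach is not made up. A row lasts 1/10 s, in which the tool goes at most 50 mm and 8.59 degrees, less where a joint would pass 70% of its speed; a pose out of reach is approached as far as the arm can. A call is refused whole if a number of a shift passes 0.05 or a number of a turn 8.59, either way. A call with a gripper value outside its range is refused whole. The fingers move at their own pace and stop on an object; the grip force is fixed at half the most. Time passes only in rows, so rows that do not move let the fingers close. It gives the time, the measured TCP pose, the force and the opening at its end, in the units of the state.
- ctrl.get_obs(): the state, without advancing time (a new reading comes with each control period).
- ctrl.snapshot(name): name is "side" or "top" or "wrist"; returns a dict with "img" (420x560x3 uint8, red, green, blue), "K" (3x3 intrinsics, pixels), "R" (3x3) and "t" (3): a world point X has camera coordinates R X + t. Camera axes: x right, y down, z forward; pixel columns grow to the right and rows downward; lengths in m; the calibration is good to about 2 mm. A picture is of the moment at which its call begins. There is no depth.
- ctrl.finish_job(): hands the job in, once; it reports no verdict.
The state is a dict: "t": time; "joints": joint angles; "dq": joint speeds; "joint_efforts": joint torques, N m; "position": TCP position; "tool_rot": TCP orientation; "ft_force": force on the tool from outside, world axes, zero at the start; "wrist_torque": the same for the moment, N m; "gripper_width": opening from 0.0 (shut) to 1.0 (fully open).
Only numpy, scipy, OpenCV 4.12 (cv2) and the standard library are available. Lean on these libraries where they do the work, as an engineer would, in place of code of your own. Each camera call takes 0.05 s, during which the arm holds its last target.

TASK

Check the die block in the fixture and free it: first push the black gauge knob down until the gauge's sprung foot bears firmly on the block, keep it there for about a second and let it spring back up. Then pull the red latch sideways, away from the yellow tongue, against its spring, and lift the tongue off its ball stud by it, until the coupler stands about 70 mm above the ball. Finish while still holding the tongue up like that, in the gripper; leave the block in its nest and the other parts where they are.

Things in the scene. Friction and masses are not known exactly. Their poses are not given: they have to be found in the camera images.
- fixture: Checking fixture, fixed to the table, turned up to 32 deg. Steel plate 230 (x) x 270 (y) x 20 mm; origin at the centre of its underside; z up; at yaw 0, x points away from the robot and y to its left. A yellow tongue (hinged bar) runs along its y over the die block: hinge at -y, coupler over a ball stud at +y. Blue gauge stand at its +x side.
- ball (a point): Centre of the brass ball head (29 mm across, flat underside, on a thin neck) of the ball stud; on the fixture at x 0, y 75, z 70 mm. The coupler hides it until the tongue is raised. Its axes are the fixture's.
- hinge (a point): Point on the tongue's hinge axis (parallel to the fixture's x), in the middle of the tongue; on the fixture at x 0, y -105, z 74 mm. Its axes are the fixture's.
- coupler (a point): Centre of the tongue's coupler, the yellow hood (44 x 46 mm, 31 mm high, top 94 mm above the table with the tongue down) at the tongue's free end, 180 mm from the hinge. With the tongue down it coincides with the ball's centre.
- tongue (a joint): Angle of the tongue about its hinge, rad: 0 lying on the ball, growing as its free end rises (0.40 puts the coupler about 70 mm above the ball), stop at 1.0. It falls when let go (0.45 to 0.75 kg). It cannot rise unless the latch is pulled out at least 8 mm.
- latch (a joint): How far the latch is pulled out, m: 0 shut, its tooth under the ball; grows as it is pulled level along the fixture's -x (away from the tongue); stop at 0.018. Its spring pushes back with 2.4 N shut, 10 N fully out, and shuts it when let go. Pull it more than 11 mm before lifting.
- latch_grip (a point): Middle of the latch's upright red paddle, 22 mm below its top: 12 mm thick along the fixture's x, 30 mm wide along y, free above 95 mm over the table. Shut and down: on the fixture at x -55, y 75, z 120 mm. The tongue carries it, so it rises on an arc about the hinge. Pinched across its thickness it can turn between the pads, so the gripper may stay upright.
- gauge (a joint): Travel of the sprung gauge plunger, m: 0 up, growing as its knob is pressed straight down, stop at 0.036. The foot under it meets the block at about 0.026; press on to 0.030 to 0.036 to make the foot bear firmly (7 to 10 N on the knob). Its spring lifts it again when let go.
- gauge_knob (a point): Centre of the top face of the gauge's black knob, a disc 30 mm across and 10 mm high on a thin stem; when up it is 162 mm above the table, on the fixture at x 38, y -20 mm. The bracket below it tops out at 119 mm. Press it from above with shut fingers.
- gauge_foot (a point): Centre of the underside of the gauge's foot (16 mm disc, 80 mm under the knob's top when free). The foot is itself sprung: on the block it yields upwards into the plunger (foot) with 1.2 N plus 0.3 N per mm.
- foot (a joint): How far the gauge's foot is pushed up into the plunger, m: 0 free, growing once it bears on the block; it reaches 0.010 with the knob fully down.
- block_top (a point): Centre of the top face of the die block, a loose bright metal block 90 x 30 x 36 mm (0.7 kg) in a low nest on the fixture plate, under the tongue and the gauge foot; its top is 56 mm above the table.
- die_block: The same die block; origin at the centre of its underside, long side along its x.
- bush_small: Bystander: small brass bushing on the fixture plate, 28 mm across, 22 mm high; origin at the centre of its underside.
- dowel: Bystander: upright steel dowel on the fixture plate, 14 mm across, 30 mm high; origin at the centre of its underside.
- bush_a: Bystander: steel bushing 60 mm across, 34 mm high; origin at the centre of its underside.
- bush_b: Bystander: steel bushing 52 mm across, 45 mm high; origin at the centre of its underside.
- cage_post: Bystander: upright guide post with ball cage, 42 mm across, 110 mm high; origin at the centre of its underside.
- driver: Bystander: yellow screwdriver lying on the bench, origin near its middle.
- shim_block: Bystander: dark steel block 50 x 40 x 20 mm; origin at the centre of its underside.
Mind the look-alikes: they are no part of the job. What is shaped like the die_block but brown or orange is not meant.

How it is judged:
By the outcome, as a careful person would: the job done as asked, in the order asked, and still so for the second after the job is handed in, while the arm keeps its last pose, push and grip.
It also fails if it takes over 45 s, if anything falls off the work surface, if the arm or the gripper's body presses on something with over 40 N, if the wrist force passes 120 N, or if a joint passes its speed limit or range.

## Working session

There is one attempt and no reset: what is moved stays moved. The work goes in short steps, Python scripts to look and compute and a tool call to move; the robot and the scene stay as the last step left them, time stands still between calls to the robot, and variables do not carry over. Pictures are saved under pics/ and viewed, and the job is handed in when it is done.

Besides the shell and the picture viewer there is one more tool, called after "Call:" in YAML: its name, and indented under it one key for each argument. apply_moves: Moves the arm, as the interface text tells. Its arguments: {"type":"object","properties":{"increments":{"type":"array","items":{"type":"object","properties":{"rx":{"type":"number"},"ry":{"type":"number"},"rz":{"type":"number"},"tx":{"type":"number"},"ty":{"type":"number"},"tz":{"type":"number"},"grip":{"type":"number"}}}}},"required":["increments"]}

```bash
mkdir -p pics
python3 - <<'E'
from cell import ctrl
import cv2,pickle
print(ctrl.get_obs(), ctrl.finger_overhang)
d={}
for n in("side","top","wrist"):
    s=ctrl.snapshot(n); d[n]=s; cv2.imwrite(f"pics/a_{n}.png",s["img"][:,:,::-1])
pickle.dump(d,open("a.pkl","wb"))
E
```

```text
{'t': 0.0, 'joints': array([ 6.49188793e+01,  1.36812481e+01, -8.18322836e-01,  7.55862448e+01,
       -1.57784587e-03,  8.99994826e+01]), 'dq': array([-0.02772455,  0.04370055,  0.05898426, -0.05416496,  0.08207546,
        0.1124431 ]), 'joint_efforts': array([-3.68390014e-03, -5.38782799e+01,  3.46440160e+01,  1.85492006e-02,
       -2.79367496e-04, -6.60058035e-06]), 'position': array([0.22238297, 0.475126  , 0.25566558]), 'tool_rot': array([-1.79914184e+02,  1.57706916e-03,  1.54919399e+02]), 'ft_force': array([-0.24058383, -0.61639628,  0.53678713]), 'wrist_torque': array([-0.02942848, -0.00707502,  0.01583666]), 'gripper_width': 1.0021714479117785} 0.025
```

View pics/a_side.png

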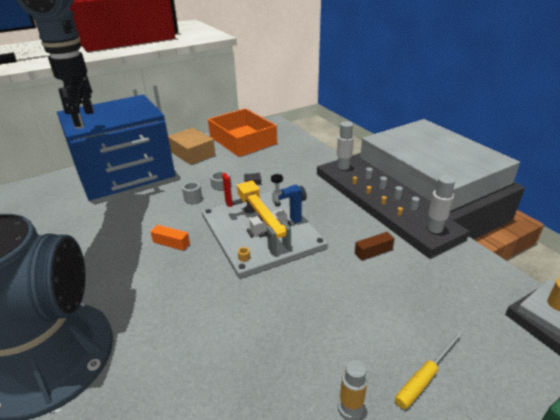

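View pics/a_top.png

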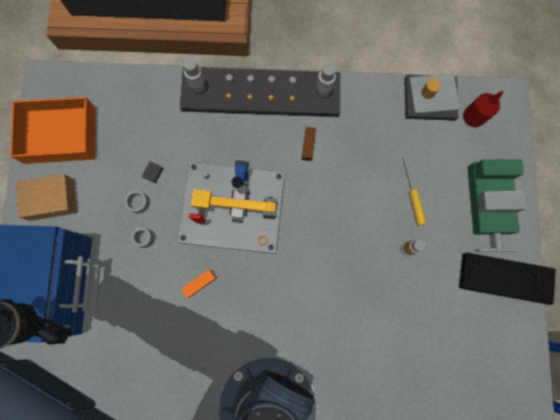

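View pics/a_wrist.png

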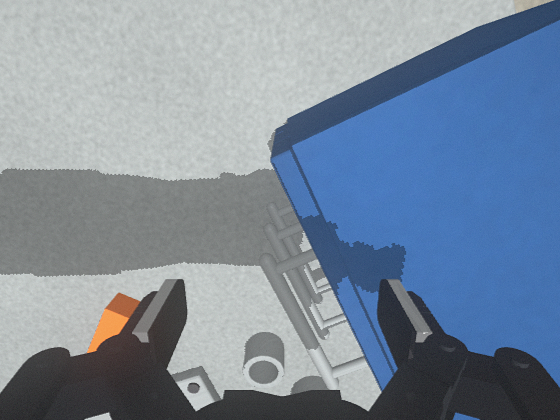

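The top view shows the fixture at about (232,208). In it are the yellow tongue running (200,200) to (272,206), the red latch at (197,217), the blue gauge at (241,170) and the black knob at (238,183). The look-alike blocks are orange at (199,283) and brown at (309,143). Next I'll take a close crop and measure.

```bash
cat > h.py <<'E'
import numpy as np,cv2,pickle
def ray(s,px,z):
    K,R,t=s["K"],s["R"],s["t"]; c=-R.T@t
    d=R.T@np.linalg.solve(K,[px[0],px[1],1.]); return c+d*(z-c[2])/d[2]
def proj(s,X):
    p=s["K"]@(s["R"]@np.asarray(X)+s["t"]); return p[:2]/p[2]
def tri(s1,p1,s2,p2):
    P=[s["K"]@np.c_[s["R"],s["t"]] for s in (s1,s2)]
    X=cv2.triangulatePoints(P[0],P[1],np.array(p1,float).reshape(2,1),np.array(p2,float).reshape(2,1)); return (X[:3]/X[3]).ravel()
E
python3 - <<'E'
from h import *
d=pickle.load(open("a.pkl","rb"))
for n,(x0,y0,x1,y1) in {"top":(165,150,305,265),"side":(190,160,340,280)}.items():
    c=d[n]["img"][y0:y1,x0:x1,::-1]; cv2.imwrite(f"pics/a_{n}_c.png",cv2.resize(c,None,fx=5,fy=5,interpolation=cv2.INTER_CUBIC))
s=d["top"]
for n in d: print(n,-d[n]["R"].T@d[n]["t"])
g=cv2.cvtColor(s["img"],cv2.COLOR_RGB2HSV)
print(g[240,232],g[262,232],g[180,215])
def cen(s,m,box):
    mm=np.zeros_like(m);x0,y0,x1,y1=box;mm[y0:y1,x0:x1]=m[y0:y1,x0:x1]
    ys,xs=np.nonzero(mm);return len(xs),xs.mean(),ys.mean(),xs.min(),xs.max(),ys.min(),ys.max()
y=cv2.inRange(g,(18,150,100),(32,255,255)); r=cv2.inRange(g,(0,150,60),(6,255,255))|cv2.inRange(g,(172,150,60),(180,255,255))
print(cen(s,y,(180,180,285,235)));print(cen(s,r,(180,200,215,230)))
E
```

```text
side [ 0.14410787 -0.64990879  0.66466095]
top [ 0.28909743 -0.00225002  1.2631506 ]
wrist [0.14512155 0.51305868 0.37302446]
[ 80  10 152] [ 72  10 131] [ 84   9 142]
(889, np.float64(228.29696287964003), np.float64(202.12373453318335), np.int64(192), np.int64(275), np.int64(190), np.int64(211))
(89, np.float64(196.87640449438203), np.float64(217.69662921348313), np.int64(190), np.int64(203), np.int64(214), np.int64(222))
```

View pics/a_top_c.png

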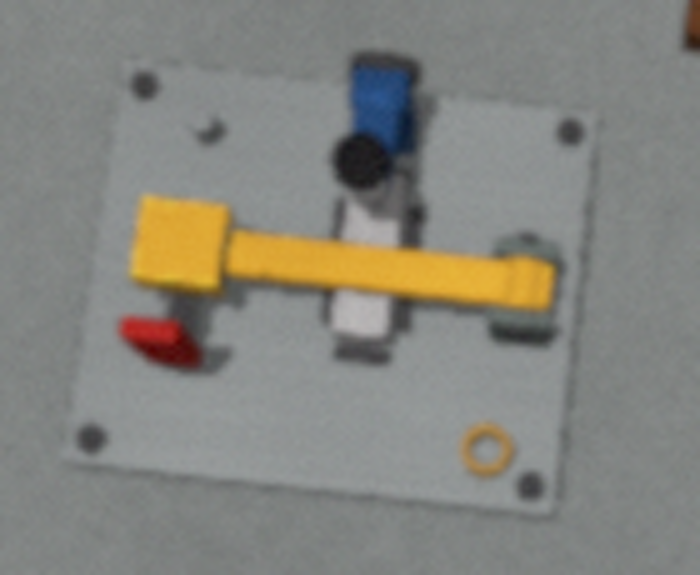

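View pics/a_side_c.png

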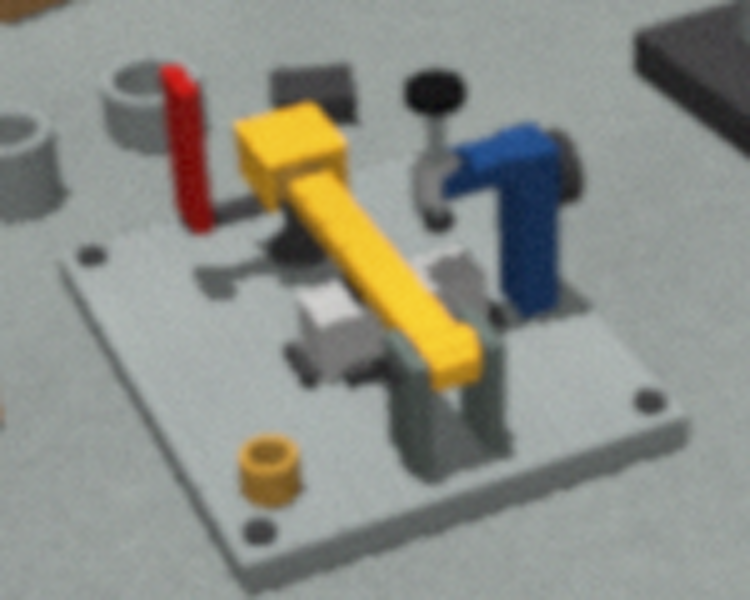

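```bash
cat > m1.py <<'E'
from h import *
s=pickle.load(open("a.pkl","rb"))["top"]; sd=pickle.load(open("a.pkl","rb"))["side"]
T=lambda u:((u[0]+.5)/5-.5+165,(u[1]+.5)/5-.5+150)
S=lambda u:((u[0]+.5)/5-.5+190,(u[1]+.5)/5-.5+160)
co=[ray(s,T(u),.02)[:2] for u in [(130,62),(597,118),(555,515),(68,460)]]
sc=[ray(s,T(u),.02)[:2] for u in [(145,85),(570,132),(530,487),(91,438)]]
print(np.linalg.norm(np.roll(co,-1,0)-co,axis=1))
for q in(co,sc):
    c=np.mean(q,0); yv=(q[0]-q[1])+(q[3]-q[2]); yaw=np.degrees(np.arctan2(-yv[0],yv[1])); xv=(q[0]-q[3])+(q[1]-q[2]); print(c,yaw,np.degrees(np.arctan2(xv[1],xv[0])))
ob=dict(knob=((362,160),.162,(38,-20)),hood=((181,243),.094,(0,75)),red=((152,328),.142,(-55,75)))
for k,(u,z,f) in ob.items(): print(k,ray(s,T(u),z),f)
print("tri knob",tri(s,T((362,160)),sd,S((435,90))))
print("tri red",tri(s,T((152,328)),sd,S((175,74))))
# joint fit: all points
W=co+sc; h=np.array
F=[(115,135),(115,-135),(-115,-135),(-115,135)]
W=list(co)+[ray(s,T(u),z)[:2] for u,z,f in ob.values()]; F=F+[f for *_,f in ob.values()]
W=h(W);F=h(F)/1e3
a=W-W.mean(0);b=F-F.mean(0); th=np.arctan2((b[:,0]*a[:,1]-b[:,1]*a[:,0]).sum(),(a*b).sum())
R=h([[np.cos(th),-np.sin(th)],[np.sin(th),np.cos(th)]]);o=W.mean(0)-R@F.mean(0)
print("fit",np.degrees(th),o); print(((F@R.T+o-W)*1e3).round(1))
for n,f in dict(knob=(38,-20),latch=(-55,75),hinge=(0,-105),ball=(0,75)).items(): print(n,R@(h(f)/1e3)+o)
E
python3 m1.py
```

```text
[0.26405831 0.2236779  0.26581395 0.2255855 ]
[0.52322427 0.11576664] -4.949598868005483 -4.536140864413169
[0.52458889 0.11779532] -4.640719601197776 -4.630884318475209
knob [0.55984801 0.09347116 0.162     ] (38, -20)
hood [0.52910169 0.19122308 0.094     ] (0, 75)
red [0.47586029 0.19492889 0.142     ] (-55, 75)
tri knob [0.56039124 0.09415143 0.15707867]
tri red [0.47371027 0.19521119 0.14343328]
fit -4.773005242728579 [0.52340443 0.11596085]
[[ 2.2  2.5]
 [ 3.5 -3.5]
 [-2.7 -1.2]
 [-2.2  3. ]
 [-0.2 -0.6]
 [ 0.5 -0.5]
 [-1.   0.3]]
knob [0.55960849 0.09286829]
latch [0.47483579 0.19527723]
hinge [0.51466756 0.01132498]
ball [0.52964506 0.19070077]
```

Candidates for each target:
- **Knob:** black disc, top px (237,182). Only the dark shim block at (151,172) and the plate screws could be confused with it.
- **Latch:** red paddle at (195,215). The other red item is the bottle at (483,110), off the fixture.
- **Tongue:** yellow bar. The screwdriver is at (416,205) and the brass bushing at (262,240).
- **Block:** bright metal at (237,200). Its look-alikes are orange (199,283) and brown (309,143).

The close crops confirm these choices. The knob, hood and latch agree with a single fixture pose (yaw -4.8°) to within about 1 mm. First I'll rise, turn and shut the gripper.

Call:
apply_moves:
  increments:
    - {"tz":-0.02,"grip":-1}
    - {"rz":8,"tz":-0.01,"grip":-1}
    - {"rz":8,"grip":-1}
    - {"rz":8,"grip":-1}
    - {"rz":8,"grip":-1}
    - {"rz":8,"grip":-1}
    - {"rz":8,"grip":-1}
    - {"rz":8,"grip":-1}
    - {"rz":8,"grip":-1}
    - {"rz":6,"grip":-1}

```text
invalid input at $.increments[0]: expected keys rx, ry, rz, tx, ty, tz, grip
```

Call:
apply_moves:
  increments:
    - {"rx":0,"ry":0,"rz":0,"tx":0,"ty":0,"tz":-0.02,"grip":-1}
    - {"rx":0,"ry":0,"rz":8,"tx":0,"ty":0,"tz":-0.01,"grip":-1}
    - {"rx":0,"ry":0,"rz":8,"tx":0,"ty":0,"tz":0,"grip":-1}
    - {"rx":0,"ry":0,"rz":8,"tx":0,"ty":0,"tz":0,"grip":-1}
    - {"rx":0,"ry":0,"rz":8,"tx":0,"ty":0,"tz":0,"grip":-1}
    - {"rx":0,"ry":0,"rz":8,"tx":0,"ty":0,"tz":0,"grip":-1}
    - {"rx":0,"ry":0,"rz":8,"tx":0,"ty":0,"tz":0,"grip":-1}
    - {"rx":0,"ry":0,"rz":8,"tx":0,"ty":0,"tz":0,"grip":-1}
    - {"rx":0,"ry":0,"rz":8,"tx":0,"ty":0,"tz":0,"grip":-1}
    - {"rx":0,"ry":0,"rz":6,"tx":0,"ty":0,"tz":0,"grip":-1}

```text
t: 1.15
position: [0.2219, 0.474, 0.2843]
tool_rot: [-179.9, 0.4, 82.2]
ft_force: [0.3, 0.2, -0.2]
gripper_width: 0.002
```

Call:
apply_moves:
  increments:
    - {"rx":0,"ry":0,"rz":-3,"tx":-0.03,"ty":0.031,"tz":0,"grip":-1}
    - {"rx":0,"ry":0,"rz":0,"tx":-0.03,"ty":0.031,"tz":0,"grip":-1}
    - {"rx":0,"ry":0,"rz":0,"tx":-0.03,"ty":0.031,"tz":0,"grip":-1}
    - {"rx":0,"ry":0,"rz":0,"tx":-0.03,"ty":0.031,"tz":0,"grip":-1}
    - {"rx":0,"ry":0,"rz":0,"tx":-0.03,"ty":0.031,"tz":0,"grip":-1}
    - {"rx":0,"ry":0,"rz":0,"tx":-0.03,"ty":0.031,"tz":0,"grip":-1}
    - {"rx":0,"ry":0,"rz":0,"tx":-0.03,"ty":0.031,"tz":0,"grip":-1}
    - {"rx":0,"ry":0,"rz":0,"tx":-0.03,"ty":0.031,"tz":0,"grip":-1}
    - {"rx":0,"ry":0,"rz":0,"tx":-0.03,"ty":0.031,"tz":0,"grip":-1}
    - {"rx":0,"ry":0,"rz":0,"tx":-0.03,"ty":0.03,"tz":0,"grip":-1}
    - {"rx":0,"ry":0,"rz":0,"tx":-0.02,"ty":0.02,"tz":0,"grip":-1}

```text
t: 2.25
position: [0.5278, 0.1142, 0.2827]
tool_rot: [-179.7, 0.5, 85.3]
ft_force: [-0.4, 0.5, -0.4]
gripper_width: -0.004
```

```bash
cat > rel.py <<'E'
import sys
from h import *
from cell import ctrl
from scipy.spatial.transform import Rotation as Ro
o=ctrl.get_obs(); R=Ro.from_euler('xyz',o["tool_rot"],degrees=True).as_matrix()
print("t",o["t"],"pos",o["position"].round(4),"rot",o["tool_rot"].round(2),"f",o["ft_force"].round(1),"w",round(o["gripper_width"],3),"q",o["joints"].round(0))
if len(sys.argv)>3:
    tgt=np.array(list(map(float,sys.argv[1:4])))
    print("tool shift",(R.T@(tgt-o["position"])).round(4))
Rt=Ro.from_euler('xyz',[180,0,85.2],degrees=True).as_matrix()
print("turn",Ro.from_matrix(R.T@Rt).as_rotvec(degrees=True).round(2))
E
python3 rel.py .5597 .093 .20
```

```text
t 2.25 pos [0.5278 0.1142 0.2827] rot [-179.71    0.48   85.33] f [-0.4  0.5 -0.4] w -0.004 q [ 12.  15.   5.  80.  -0. 107.]
tool shift [-0.0178  0.0339  0.0827]
turn [-0.29  0.48  0.13]
```

Call:
apply_moves:
  increments:
    - {"rx":-0.3,"ry":0.5,"rz":0,"tx":-0.018,"ty":0.034,"tz":0.02,"grip":-1}
    - {"rx":0,"ry":0,"rz":0,"tx":0,"ty":0,"tz":0.03,"grip":-1}
    - {"rx":0,"ry":0,"rz":0,"tx":0,"ty":0,"tz":0.03,"grip":-1}
    - {"rx":0,"ry":0,"rz":0,"tx":0,"ty":0,"tz":0,"grip":-1}

```text
t: 2.65
position: [0.5645, 0.0876, 0.1996]
tool_rot: [179.9, -0.0, 84.9]
ft_force: [-0.6, 0.6, 0.3]
gripper_width: 0.002
```

```bash
python3 rel.py .5597 .093 .20
python3 - <<'E'
from h import *
from cell import ctrl
out=[]
for n,(x0,y0,x1,y1) in {"top":(185,130,285,250),"side":(210,120,330,264)}.items():
    c=ctrl.snapshot(n)["img"][y0:y1,x0:x1,::-1]; out.append(cv2.resize(c,(400,480),interpolation=cv2.INTER_CUBIC))
cv2.imwrite("pics/b.png",np.hstack(out))
E
```

```text
t 2.65 pos [0.5645 0.0876 0.1996] rot [ 1.7991e+02 -2.0000e-02  8.4950e+01] f [-0.6  0.6  0.3] w 0.002 q [  9.  19.  -1.  70.  -0. 104.]
tool shift [ 0.0049 -0.0052 -0.0004]
turn [ 0.09 -0.02 -0.25]
```

View pics/b.png

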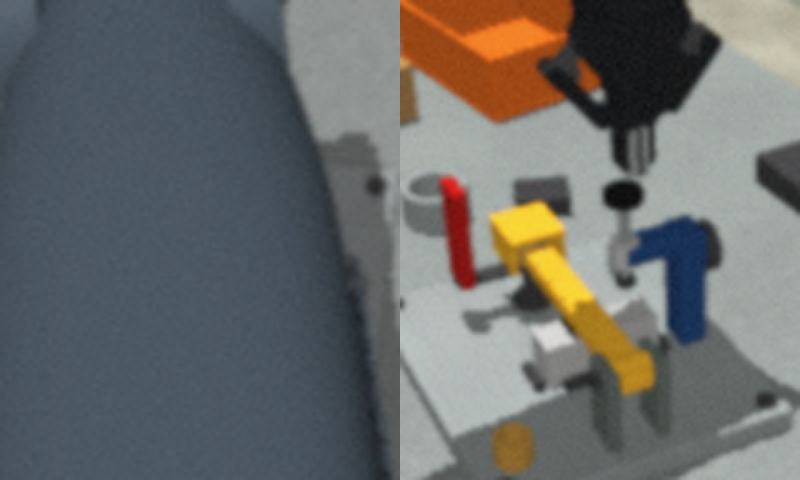

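The side view shows the shut fingers just above the black knob (knob top at panel px 622,192), about 5 mm to its side. I'll correct that and go down.

Call:
apply_moves:
  increments:
    - {"rx":0,"ry":0,"rz":0,"tx":0.005,"ty":-0.005,"tz":0,"grip":-1}
    - {"rx":0,"ry":0,"rz":0,"tx":0,"ty":0,"tz":0.01,"grip":-1}
    - {"rx":0,"ry":0,"rz":0,"tx":0,"ty":0,"tz":0.007,"grip":-1}
    - {"rx":0,"ry":0,"rz":0,"tx":0,"ty":0,"tz":0,"grip":-1}

```text
t: 3.15
position: [0.5626, 0.0959, 0.1903]
tool_rot: [179.2, -0.2, 85.1]
ft_force: [-0.5, -0.3, -0.6]
gripper_width: 0.001
```

```bash
python3 rel.py .5597 .093 .154
```

```text
t 3.15 pos [0.5626 0.0959 0.1903] rot [179.23  -0.21  85.11] f [-0.5 -0.3 -0.6] w 0.001 q [ 10.  19.  -3.  67.   0. 105.]
tool shift [-0.0033 -0.0032  0.0362]
turn [ 0.77 -0.21 -0.09]
```

Call:
apply_moves:
  increments:
    - {"rx":0.6,"ry":0,"rz":0,"tx":-0.003,"ty":-0.003,"tz":0,"grip":-1}
    - {"rx":0,"ry":0,"rz":0,"tx":0,"ty":0,"tz":0.006,"grip":-1}
    - {"rx":0,"ry":0,"rz":0,"tx":0,"ty":0,"tz":0.006,"grip":-1}
    - {"rx":0,"ry":0,"rz":0,"tx":0,"ty":0,"tz":0.006,"grip":-1}

```text
t: 3.55
position: [0.5596, 0.0934, 0.1725]
tool_rot: [179.8, -0.3, 85.1]
ft_force: [-1.8, 1.1, 2.8]
gripper_width: 0.001
```

```bash
python3 rel.py .5597 .093 .154
```

```text
t 3.55 pos [0.5596 0.0934 0.1725] rot [179.76  -0.26  85.14] f [-1.8  1.1  2.8] w 0.001 q [  9.  20.  -5.  65.   0. 104.]
tool shift [-0.0004  0.0001  0.0185]
turn [ 0.24 -0.26 -0.06]
```

Contact is at the expected height, so I'll press on.

Call:
apply_moves:
  increments:
    - {"rx":0,"ry":0,"rz":0,"tx":0,"ty":0,"tz":0.006,"grip":-1}
    - {"rx":0,"ry":0,"rz":0,"tx":0,"ty":0,"tz":0.006,"grip":-1}
    - {"rx":0,"ry":0,"rz":0,"tx":0,"ty":0,"tz":0.005,"grip":-1}
    - {"rx":0,"ry":0,"rz":0,"tx":0,"ty":0,"tz":0,"grip":-1}

```text
t: 3.95
position: [0.5596, 0.0934, 0.1538]
tool_rot: [179.8, -0.3, 85.1]
ft_force: [-2.5, -0.6, 8.4]
gripper_width: -0.0
```

```bash
python3 rel.py .5597 .093 .154
python3 - <<'E'
from h import *
from cell import ctrl
s=ctrl.snapshot("side"); pickle.dump(s,open("c.pkl","wb"))
c=s["img"][120:264,210:330,::-1]; cv2.imwrite("pics/c.png",cv2.resize(c,None,fx=4,fy=4,interpolation=cv2.INTER_CUBIC))
E
```

```text
t 3.95 pos [0.5596 0.0934 0.1538] rot [179.75  -0.26  85.13] f [-2.5 -0.6  8.4] w -0.0 q [  9.  20.  -6.  63.   0. 104.]
tool shift [-0.0003  0.0001 -0.0002]
turn [ 0.25 -0.26 -0.07]
```

View pics/c.png

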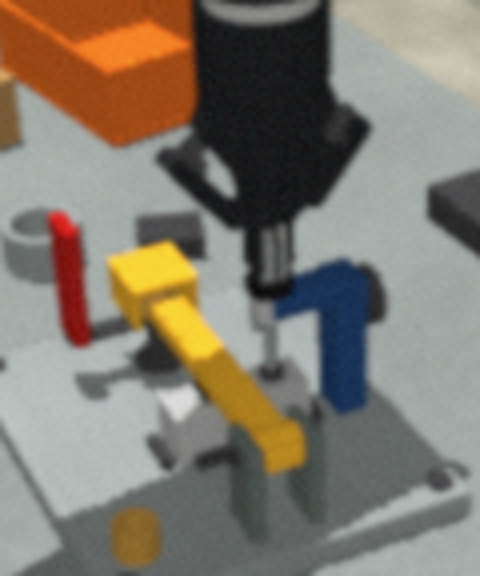

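The picture shows the foot on the block (px 272,370) and the knob near the bracket. The force is 8.4 N at about 33 mm of travel, inside the target band. I'll hold for a good second.

Call:
apply_moves:
  increments:
    - {"rx":0,"ry":0,"rz":0,"tx":0,"ty":0,"tz":0,"grip":-1}
    - {"rx":0,"ry":0,"rz":0,"tx":0,"ty":0,"tz":0,"grip":-1}
    - {"rx":0,"ry":0,"rz":0,"tx":0,"ty":0,"tz":0,"grip":-1}
    - {"rx":0,"ry":0,"rz":0,"tx":0,"ty":0,"tz":0,"grip":-1}
    - {"rx":0,"ry":0,"rz":0,"tx":0,"ty":0,"tz":0,"grip":-1}
    - {"rx":0,"ry":0,"rz":0,"tx":0,"ty":0,"tz":0,"grip":-1}

```text
t: 4.6
position: [0.5595, 0.0933, 0.1551]
tool_rot: [179.6, -0.3, 85.1]
ft_force: [-3.1, -0.6, 7.7]
gripper_width: -0.003
```

Call:
apply_moves:
  increments:
    - {"rx":0,"ry":0,"rz":0,"tx":0,"ty":0,"tz":0,"grip":-1}
    - {"rx":0,"ry":0,"rz":0,"tx":0,"ty":0,"tz":0,"grip":-1}
    - {"rx":0,"ry":0,"rz":0,"tx":0,"ty":0,"tz":0,"grip":-1}
    - {"rx":0,"ry":0,"rz":0,"tx":0,"ty":0,"tz":0,"grip":-1}
    - {"rx":0,"ry":0,"rz":0,"tx":0,"ty":0,"tz":0,"grip":-1}

```text
t: 5.1
position: [0.5595, 0.0933, 0.1559]
tool_rot: [179.5, -0.3, 85.1]
ft_force: [-2.5, -0.9, 7.8]
gripper_width: 0.003
```

It crept up about 2 mm. I'll push it back down and hold a little longer so there's no doubt, then release straight up.

Call:
apply_moves:
  increments:
    - {"rx":0,"ry":0,"rz":0,"tx":0,"ty":0,"tz":0.0025,"grip":-1}
    - {"rx":0,"ry":0,"rz":0,"tx":0,"ty":0,"tz":0.0003,"grip":-1}
    - {"rx":0,"ry":0,"rz":0,"tx":0,"ty":0,"tz":0.0002,"grip":-1}
    - {"rx":0,"ry":0,"rz":0,"tx":0,"ty":0,"tz":0.0002,"grip":-1}
    - {"rx":0,"ry":0,"rz":0,"tx":0,"ty":0,"tz":0.0002,"grip":-1}
    - {"rx":0,"ry":0,"rz":0,"tx":0,"ty":0,"tz":0.0002,"grip":-1}
    - {"rx":0,"ry":0,"rz":0,"tx":0,"ty":0,"tz":0.0002,"grip":-1}

```text
t: 5.8
position: [0.5594, 0.0933, 0.1537]
tool_rot: [179.3, -0.4, 85.1]
ft_force: [-3.2, -0.6, 8.5]
gripper_width: -0.001
```

Call:
apply_moves:
  increments:
    - {"rx":0,"ry":0,"rz":0,"tx":0,"ty":0,"tz":0.0002,"grip":-1}
    - {"rx":0,"ry":0,"rz":0,"tx":0,"ty":0,"tz":0.0002,"grip":-1}
    - {"rx":0,"ry":0,"rz":0,"tx":0,"ty":0,"tz":0.0002,"grip":-1}
    - {"rx":0,"ry":0,"rz":0,"tx":0,"ty":0,"tz":0.0002,"grip":-1}
    - {"rx":0,"ry":0,"rz":0,"tx":0,"ty":0,"tz":0.0002,"grip":-1}
    - {"rx":0,"ry":0,"rz":0,"tx":0,"ty":0,"tz":0.0002,"grip":-1}

```text
t: 6.4
position: [0.5594, 0.0933, 0.1539]
tool_rot: [179.2, -0.4, 85.1]
ft_force: [-2.7, 0.4, 8.3]
gripper_width: 0.0
```

Call:
apply_moves:
  increments:
    - {"rx":0,"ry":0,"rz":0,"tx":0,"ty":0,"tz":-0.01,"grip":-1}
    - {"rx":0,"ry":0,"rz":0,"tx":0,"ty":0,"tz":-0.015,"grip":-1}
    - {"rx":0,"ry":0,"rz":0,"tx":0,"ty":0,"tz":-0.02,"grip":-1}
    - {"rx":0,"ry":0,"rz":0,"tx":0,"ty":0,"tz":-0.02,"grip":-1}
    - {"rx":0,"ry":0,"rz":0,"tx":0,"ty":0,"tz":-0.01,"grip":-1}

```text
t: 6.9
position: [0.5586, 0.0928, 0.2291]
tool_rot: [179.2, -0.4, 85.1]
ft_force: [0.0, -0.3, 0.7]
gripper_width: 0.002
```

```bash
python3 rel.py .4748 .1953 .22
python3 - <<'E'
from h import *
from cell import ctrl
s=ctrl.snapshot("side"); pickle.dump(s,open("d.pkl","wb"))
c=s["img"][120:264,210:330,::-1]; cv2.imwrite("pics/d.png",cv2.resize(c,None,fx=4,fy=4,interpolation=cv2.INTER_CUBIC))
E
```

```text
t 6.9 pos [0.5586 0.0928 0.2291] rot [179.25  -0.36  85.12] f [ 0.  -0.3  0.7] w 0.002 q [  9.  18.   1.  72.   0. 104.]
tool shift [ 0.0949 -0.0924  0.0085]
turn [ 0.75 -0.36 -0.08]
```

View pics/d.png

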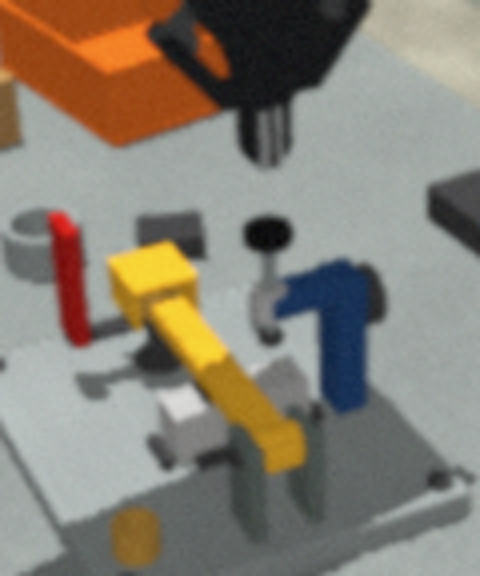

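The side view shows the knob back up (px 268,233) and the foot clear of the block. I'll go over the latch now, with the jaws about half open.

Call:
apply_moves:
  increments:
    - {"rx":0.7,"ry":-0.3,"rz":0,"tx":0.03,"ty":-0.03,"tz":0,"grip":0.1}
    - {"rx":0,"ry":0,"rz":0,"tx":0.03,"ty":-0.03,"tz":0,"grip":0.1}
    - {"rx":0,"ry":0,"rz":0,"tx":0.03,"ty":-0.03,"tz":0,"grip":0.1}
    - {"rx":0,"ry":0,"rz":0,"tx":0,"ty":0,"tz":0,"grip":0.1}

```text
t: 7.35
position: [0.4753, 0.1918, 0.2265]
tool_rot: [180.0, -0.0, 84.9]
ft_force: [-0.7, -0.0, -0.9]
gripper_width: 0.548
```

```bash
python3 rel.py .4750 .1953 .19
```

```text
t 7.35 pos [0.4753 0.1918 0.2265] rot [ 1.7997e+02 -2.0000e-02  8.4870e+01] f [-0.7 -0.  -0.9] w 0.548 q [ 22.  13.  -6.  71.   0. 117.]
tool shift [ 0.0034 -0.0007  0.0365]
turn [ 0.03 -0.01 -0.33]
```

Call:
apply_moves:
  increments:
    - {"rx":0,"ry":0,"rz":-0.3,"tx":0.003,"ty":0,"tz":0.02,"grip":0.1}
    - {"rx":0,"ry":0,"rz":0,"tx":0,"ty":0,"tz":0.016,"grip":0.1}
    - {"rx":0,"ry":0,"rz":0,"tx":0,"ty":0,"tz":0,"grip":0.1}

```text
t: 7.65
position: [0.4748, 0.1957, 0.1879]
tool_rot: [180.0, 0.0, 85.4]
ft_force: [0.4, -0.1, -0.5]
gripper_width: 0.551
```

```bash
python3 rel.py .4750 .1953 .130
python3 - <<'E'
from h import *
from cell import ctrl
s=ctrl.snapshot("side"); w=ctrl.snapshot("wrist")
c=s["img"][120:264,180:300,::-1]; c=cv2.resize(c,(350,420),interpolation=cv2.INTER_CUBIC)
cv2.imwrite("pics/e.png",np.hstack([c,cv2.resize(w["img"][:,60:510,::-1],(450,420))]))
print("paddle top px",proj(w,[.475,.1953,.142]))
E
```

```text
t 7.65 pos [0.4748 0.1957 0.1879] rot [1.7998e+02 3.0000e-02 8.5380e+01] f [ 0.4 -0.1 -0.5] w 0.551 q [ 22.  14. -10.  66.  -0. 117.]
tool shift [-0.0004  0.0002  0.0579]
turn [0.02 0.03 0.18]
paddle top px [282.16581301 263.51789032]
```

View pics/e.png

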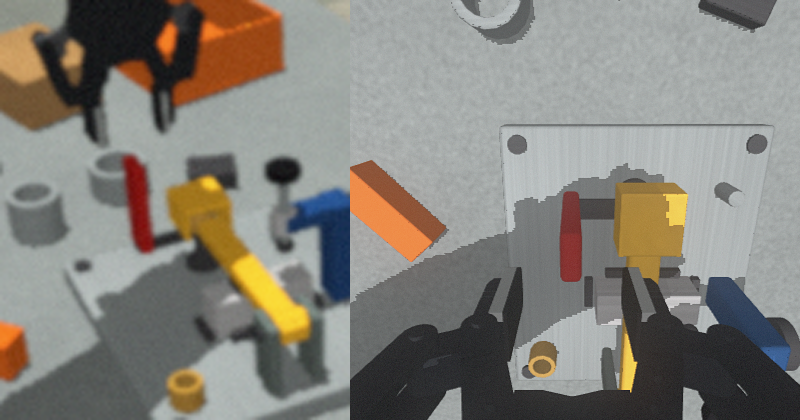

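The wrist view shows the paddle (panel px 572,240) midway between the pads (522 and 622). The projected paddle top (282,263 in the full image) lands on it. I'll descend.

Call:
apply_moves:
  increments:
    - {"rx":0,"ry":0,"rz":0,"tx":0,"ty":0,"tz":0.02,"grip":0.1}
    - {"rx":0,"ry":0,"rz":0,"tx":0,"ty":0,"tz":0.02,"grip":0.1}
    - {"rx":0,"ry":0,"rz":0,"tx":0,"ty":0,"tz":0.017,"grip":0.1}
    - {"rx":0,"ry":0,"rz":0,"tx":0,"ty":0,"tz":0,"grip":0.1}

```text
t: 8.15
position: [0.4791, 0.1955, 0.1343]
tool_rot: [179.6, -0.2, 85.2]
ft_force: [-0.4, -0.2, -0.3]
gripper_width: 0.551
```

```bash
python3 rel.py .4750 .1953 .130
```

```text
t 8.15 pos [0.4791 0.1955 0.1343] rot [ 1.7957e+02 -1.6000e-01  8.5210e+01] f [-0.4 -0.2 -0.3] w 0.551 q [ 22.  17. -15.  58.  -0. 117.]
tool shift [-0.0005 -0.0041  0.0042]
turn [ 0.43 -0.16  0.01]
```

Call:
apply_moves:
  increments:
    - {"rx":0.4,"ry":0,"rz":0,"tx":0,"ty":-0.004,"tz":0.004,"grip":0.1}
    - {"rx":0,"ry":0,"rz":0,"tx":0,"ty":0,"tz":0,"grip":-1}
    - {"rx":0,"ry":0,"rz":0,"tx":0,"ty":0,"tz":0,"grip":-1}
    - {"rx":0,"ry":0,"rz":0,"tx":0,"ty":0,"tz":0,"grip":-1}
    - {"rx":0,"ry":0,"rz":0,"tx":0,"ty":0,"tz":0,"grip":-1}
    - {"rx":0,"ry":0,"rz":0,"tx":0,"ty":0,"tz":0,"grip":-1}

```text
t: 8.75
position: [0.4746, 0.1959, 0.1336]
tool_rot: [-180.0, -0.3, 85.2]
ft_force: [0.4, -0.7, -4.8]
gripper_width: 0.132
```

```bash
python3 rel.py .4750 .1953 .130
python3 - <<'E'
from h import *
from cell import ctrl
s=ctrl.snapshot("side"); w=ctrl.snapshot("wrist")
c=s["img"][120:264,180:300,::-1]; c=cv2.resize(c,(350,420),interpolation=cv2.INTER_CUBIC)
cv2.imwrite("pics/f.png",np.hstack([c,cv2.resize(w["img"][:,60:510,::-1],(450,420))]))
E
```

```text
t 8.75 pos [0.4746 0.1959 0.1336] rot [-179.98   -0.26   85.22] f [ 0.4 -0.7 -4.8] w 0.132 q [ 22.  17. -15.  58.   0. 117.]
tool shift [-0.0006  0.0005  0.0036]
turn [-0.02 -0.26  0.02]
```

View pics/f.png

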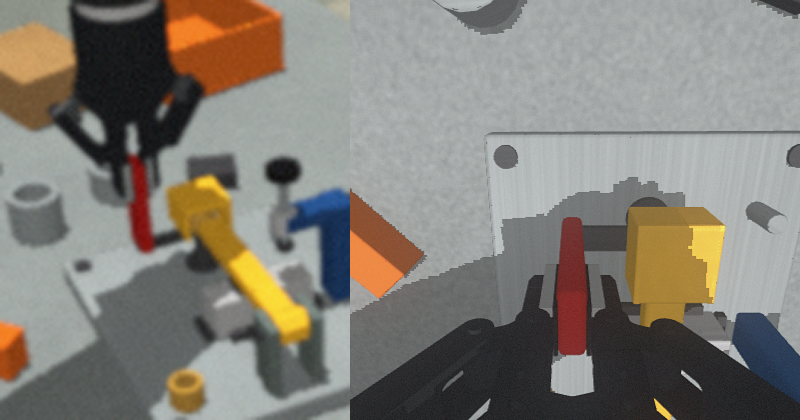

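The paddle is pinched squarely: opening is about 11 mm, with the pads either side at panel px 572,290. Now I'll pull the latch out along tool -y.

Call:
apply_moves:
  increments:
    - {"rx":0,"ry":0,"rz":0,"tx":0,"ty":-0.005,"tz":0,"grip":-1}
    - {"rx":0,"ry":0,"rz":0,"tx":0,"ty":-0.005,"tz":0,"grip":-1}
    - {"rx":0,"ry":0,"rz":0,"tx":0,"ty":-0.004,"tz":0,"grip":-1}
    - {"rx":0,"ry":0,"rz":0,"tx":0,"ty":-0.001,"tz":0,"grip":-1}

```text
t: 9.25
position: [0.4623, 0.1968, 0.134]
tool_rot: [179.6, -0.2, 85.1]
ft_force: [6.8, -4.3, -6.8]
gripper_width: 0.131
```

```bash
python3 rel.py .4606 .1965 .130
python3 - <<'E'
from h import *
from cell import ctrl
s=ctrl.snapshot("side"); w=ctrl.snapshot("wrist")
c=s["img"][120:264,180:300,::-1]; c=cv2.resize(c,(350,420),interpolation=cv2.INTER_CUBIC)
cv2.imwrite("pics/g.png",np.hstack([c,cv2.resize(w["img"][:,60:510,::-1],(450,420))]))
E
```

```text
t 9.25 pos [0.4623 0.1968 0.134 ] rot [179.6   -0.23  85.12] f [ 6.8 -4.3 -6.8] w 0.131 q [ 23.  15. -17.  57.   0. 118.]
tool shift [-0.0005 -0.0017  0.004 ]
turn [ 0.4  -0.23 -0.08]
```

View pics/g.png

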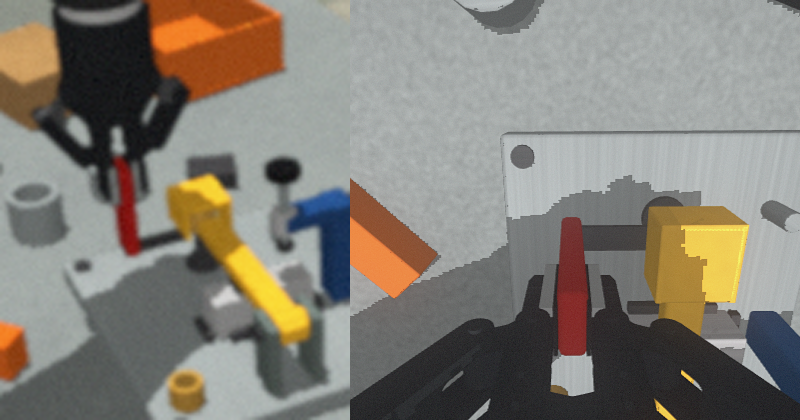

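The latch is about 12 mm out and the force (6.8 N) matches its spring. I'll pull 3 mm more for margin, then start the lift along the hinge arc.

Call:
apply_moves:
  increments:
    - {"rx":0,"ry":0,"rz":0,"tx":0,"ty":-0.003,"tz":0,"grip":-1}
    - {"rx":0.3,"ry":0,"rz":0,"tx":0,"ty":-0.0005,"tz":0,"grip":-1}
    - {"rx":0,"ry":0,"rz":0,"tx":-0.003,"ty":-0.0003,"tz":-0.009,"grip":-1}
    - {"rx":0,"ry":0,"rz":0,"tx":-0.0035,"ty":-0.0003,"tz":-0.009,"grip":-1}

```text
t: 9.75
position: [0.4607, 0.1906, 0.1521]
tool_rot: [179.5, -0.2, 85.1]
ft_force: [8.0, -2.2, -7.9]
gripper_width: 0.131
```

```bash
cat > arc.py <<'E'
from h import *
from cell import ctrl
o=ctrl.get_obs(); p=o["position"]; c=np.array([.5234,.1160]); a=np.radians(-4.8)
e=np.array([[np.cos(a),np.sin(a)],[-np.sin(a),np.cos(a)]])
f=e@(p[:2]-c); z=p[2]-.006
y=f[1]+.105; h=z-.074
print("fixture x,y,z grip mm",(f*1e3).round(1),round(z*1e3,1),"pull mm",round((-.055-f[0])*1e3,1))
print("theta",round(np.arctan2(h,y)-np.arctan2(.0536,.180),3),"radius",round(np.hypot(h,y)*1e3,1),"ref 187.8")
E
python3 rel.py; python3 arc.py
```

```text
t 9.75 pos [0.4607 0.1906 0.1521] rot [179.48  -0.24  85.07] f [ 8.  -2.2 -7.9] w 0.131 q [ 22.  14. -16.  59.  -0. 117.]
turn [ 0.52 -0.24 -0.13]
fixture x,y,z grip mm [-68.8  69.1] 146.1 pull mm 13.8
theta 0.103 radius 188.5 ref 187.8
```

Run:
```python
from h import *
from cell import ctrl
s=ctrl.snapshot("side")
c=s["img"][110:254,180:300,::-1]; cv2.imwrite("pics/g2.png",cv2.resize(c,None,fx=4,fy=4,interpolation=cv2.INTER_CUBIC))
```

```text
(no output)
```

View pics/g2.png

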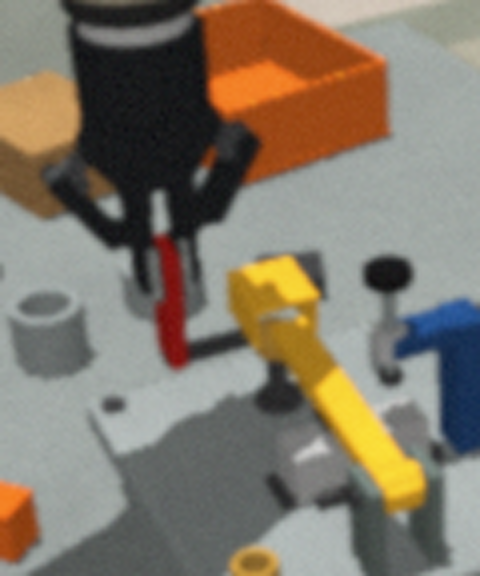

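The tongue is rising: the hood has tilted and its top is at px 275,285. I'll carry on up the arc.

Call:
apply_moves:
  increments:
    - {"rx":0,"ry":0,"rz":0,"tx":-0.004,"ty":-0.0004,"tz":-0.0085,"grip":-1}
    - {"rx":0,"ry":0,"rz":0,"tx":-0.004,"ty":-0.0004,"tz":-0.0085,"grip":-1}
    - {"rx":0,"ry":0,"rz":0,"tx":-0.0045,"ty":-0.0004,"tz":-0.008,"grip":-1}

```text
t: 10.1
position: [0.4601, 0.1776, 0.1785]
tool_rot: [179.2, -0.3, 85.0]
ft_force: [6.6, -4.3, -8.3]
gripper_width: 0.131
```

```bash
python3 rel.py; python3 arc.py
```

```text
t 10.1 pos [0.4601 0.1776 0.1785] rot [179.19  -0.27  85.02] f [ 6.6 -4.3 -8.3] w 0.131 q [ 21.  12. -14.  63.  -0. 116.]
turn [ 0.81 -0.27 -0.18]
fixture x,y,z grip mm [-68.3  56.1] 172.5 pull mm 13.3
theta 0.26 radius 188.8 ref 187.8
```

Call:
apply_moves:
  increments:
    - {"rx":0.3,"ry":0,"rz":0,"tx":-0.005,"ty":-0.0005,"tz":-0.0075,"grip":-1}
    - {"rx":0,"ry":0,"rz":0,"tx":-0.0055,"ty":-0.0004,"tz":-0.0075,"grip":-1}
    - {"rx":0,"ry":0,"rz":0,"tx":-0.005,"ty":-0.0004,"tz":-0.0065,"grip":-1}
    - {"rx":0,"ry":0,"rz":0,"tx":0,"ty":-0.0002,"tz":0,"grip":-1}

```text
t: 10.5
position: [0.4594, 0.1616, 0.2014]
tool_rot: [179.1, -0.4, 85.0]
ft_force: [7.0, -2.5, -8.3]
gripper_width: 0.131
```

```bash
python3 rel.py; python3 arc.py;  python3 - <<'E'
from h import *
from cell import ctrl
s=ctrl.snapshot("side");t=ctrl.snapshot("top");pickle.dump((s,t),open("i.pkl","wb"))
c=s["img"][90:234,180:300,::-1]; d=t["img"][150:270,170:270,::-1]
cv2.imwrite("pics/h.png",np.hstack([cv2.resize(x,(400,480),interpolation=cv2.INTER_CUBIC) for x in(c,d)]))
E
```

```text
t 10.5 pos [0.4594 0.1616 0.2014] rot [179.12  -0.36  84.96] f [ 7.  -2.5 -8.3] w 0.131 q [ 19.  11. -13.  65.  -0. 114.]
turn [ 0.88 -0.36 -0.24]
fixture x,y,z grip mm [-67.6  40.1] 195.4 pull mm 12.6
theta 0.407 radius 189.2 ref 187.8
```

View pics/h.png

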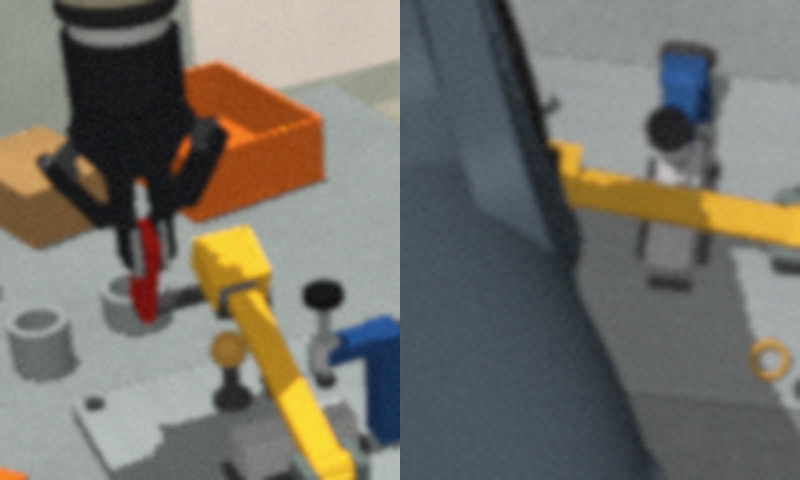

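Run:
```python
from h import *
s,t=pickle.load(open("i.pkl","rb")); a=np.radians(-4.8); c=np.array([.5234,.1160])
def W(x,y,z): return [c[0]+np.cos(a)*x-np.sin(a)*y, c[1]+np.sin(a)*x+np.cos(a)*y, z]
for th in(.34,.40,.46):
    out=[]
    for dx,dy in((-.022,.023),(-.022,-.023),(.022,.023),(.022,-.023)):
        y=.18+dy;z=.02; out.append(proj(s,W(dx,y*np.cos(th)-z*np.sin(th)-.105,.074+y*np.sin(th)+z*np.cos(th))))
    o=np.array(out); print(th,((o-[180,90])*[400/120,480/144]).round(0).tolist())
```

```text
0.34 [[191.0, 246.0], [214.0, 291.0], [246.0, 233.0], [271.0, 277.0]]
0.4 [[193.0, 236.0], [216.0, 284.0], [248.0, 223.0], [273.0, 270.0]]
0.46 [[195.0, 227.0], [218.0, 277.0], [251.0, 214.0], [275.0, 263.0]]
```

The predicted hood corners for 0.40 rad, (193,236), (216,284), (248,223) and (273,270), match the picture at about (194,238), (218,284), (248,226) and (271,270). The bare ball shows at (229,348), the knob is up, and the block is in its nest. One short settling row, then a last check.

Call:
apply_moves:
  increments:
    - {"rx":0,"ry":0,"rz":0,"tx":0,"ty":-0.001,"tz":0,"grip":-1}
    - {"rx":0,"ry":0,"rz":0,"tx":0,"ty":-0.0005,"tz":0,"grip":-1}

```text
t: 10.8
position: [0.459, 0.1619, 0.201]
tool_rot: [179.0, -0.4, 85.0]
ft_force: [7.3, -2.4, -6.8]
gripper_width: 0.129
```

```bash
python3 - <<'E'
from cell import ctrl
for i in range(4): ctrl.snapshot("side")
E
python3 rel.py; python3 arc.py; python3 -c "
from cell import ctrl
print(ctrl.finish_job())"
```

```text
t 11.0 pos [0.459  0.1619 0.201 ] rot [178.97  -0.37  84.95] f [ 6.7 -2.8 -6.6] w 0.13 q [ 19.  11. -13.  65.  -0. 115.]
turn [ 1.03 -0.36 -0.25]
fixture x,y,z grip mm [-68.   40.4] 195.0 pull mm 13.0
theta 0.405 radius 189.1 ref 187.8
the job is handed in; nothing more can be done
None
```

The job is handed in at about 11 s of the 45 s, with the gripper still holding the tongue up by the latch. No verdict came back, so the results below are from my own checks.

- **Gauge:** I pressed the knob about 31–33 mm with 7.7–8.5 N and held it for roughly 2.4 s, longer than the second asked. It crept up about 2 mm during the hold, so I pressed it back down, and it stayed inside the 30–36 mm band by my estimate. It then sprang back up, with the foot clear of the block.
- **Latch and tongue:** I pulled the latch out about 13–14 mm and lifted the tongue along its hinge arc.
    - **Angle:** the arm's position gives 0.405 rad, and the hood corners in the side view match 0.40 rad. That puts the coupler about 70 mm above the ball, which is visible and bare.
    - **Grip:** the paddle is firmly held, with a steady opening of about 11 mm and about 7 N of spring load.
- **Other parts:** in the last views the die block is in its nest and the parts I could see had not moved. In the top view the arm hid part of the fixture.

No check failed. The smallest disagreements were a grip radius about 1 mm off the ideal arc and a tool tilt of about 1°.

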